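# Extend the recipe-camera monopod and hold it up

## Task

Raise the little camera monopod on the counter for filming: squeeze its grip head so that the orange release button goes in, then pull the head straight up past the first stop until both sections are fully drawn out at the second stop. Its springs pull it shut again, so finish while still gripping the head and holding it fully extended. Leave the mug and the jars where they stand.

Things in the scene. Friction and masses are not known exactly. Their poses are not given: they have to be found in the camera images.
- mast: Monopod's fixed part: round black suction foot (84 mm wide, stuck to the counter) with an upright 30 mm tube up to 98 mm height. Origin at the centre of the foot's underside; z up along the telescope; -x points to the side on which the head carries the orange button. A wall cabinet hangs over it from about x = 0.58 m, underside 0.46 m up: lean the wrist about 0.3 rad back to the robot to stay clear
- grip (a point): Point on the telescope's axis in the middle of the grip head, level with the middle of the button; 134 mm above the counter when shut, 264 mm when fully extended. The head is a black rounded block, 34 mm along the mast's x, 30 mm along y, 50 mm high (25 mm above and below this point); on top a rubber disc and a thin screw end 36 mm above this point. The head cannot turn or tilt
- button_face (a point): Middle of the outer face of the orange release button, which stands 6 mm out of the head's -x side (23 mm from the axis). The face is 16 mm wide and 26 mm high; the button is pressed along the mast's +x. Pinch the head along the mast's x axis, one finger on the button and the other on the opposite ribbed side (40 mm across with the button out, 35 mm with it in): the same squeeze presses the button and grips the head
- mast_button (a joint): How far the button is pressed, m: 0 out, 0.005 fully in. Spring: about 1.5 N to start, 4 N fully in; springs back out when let go. While it is out, a catch locks the shut telescope; pressed more than 3.5 mm, the telescope is free
- mast_head (a joint): Extension of the thin inner section, which carries the head, m: 0 shut, 0.065 fully out (the first stop). It comes out first, with a pull of 4 to 5 N
- mast_mid (a joint): Extension of the thick middle section, m: 0 shut, 0.065 fully out. It follows once the inner section is at its end, with a pull of about 8 to 10 N; with both fully out (130 mm in all) the telescope is at its second stop. Springs draw both sections back in when the head is let go (the head then comes to rest on the catch, about 15 mm short of shut, and can be taken and pulled again)
- mug: Green mug, 86 mm wide, 118 mm with its handle, 96 mm high; origin at the centre of its underside. Bystander, leave it
- spice_jar: Small spice jar with a red cap, 45 mm diameter, 106 mm high; origin at the centre of its underside. Bystander, leave it
- glass_jar: Glass jar with a dark lid, 64 mm diameter, 99 mm high; origin at the centre of its underside. Bystander, leave it

How it is judged:
On the way, in this order (a step that is already met when the one before it is completed fails the run):
1. the release button is squeezed in while the telescope is still shut (value of joint mast_button above 0.0035 m and value of joint each of mast_head, mast_mid below 0.02 m), for 0.05 s.
2. both sections are pulled out to the second stop (value of joint each of mast_head, mast_mid above 0.059 m), for 0.2 s.
At the end, for the whole second after the job is handed in: Both sections are out to within 6 mm of their stops (head at least 252 mm up), the gripper's fingers are still holding the monopod there with more than 2 N, and the mug and both jars are within 20 mm of where they stood (all of step 2 and height (world z) of grip above 0.252 m and contact force between the fingers and mast above 2 N and distance of each of mug, spice_jar, glass_jar from where it was at the start of the episode below 0.02 m); the arm keeps its last pose, push and grip.
It fails at once if the mug or a jar is shoved away or knocked over (distance of any of mug, spice_jar, glass_jar from where it was at the start of the episode above 0.03 m or angle between any of mug, spice_jar, glass_jar's own z axis and vertical above 0.5 rad).
It also fails if it takes over 32 s, if anything falls off the work surface, if the arm or the gripper's body presses on something with over 40 N, if the wrist force passes 120 N, or if a joint passes its speed limit or range.

## Robot

A 7-joint arm with a two-finger parallel gripper is mounted at the origin on a cart in front of the work surface, level with it; the furniture and walls round the work are solid. World frame = base frame: x ahead of the robot, y to its left, z up, the work surface at z = 0. Lengths are in m, angles in rad, forces in N, time in s.
With the tool pointing down it reaches from about 0.4 to 0.85 m from the base axis. Payload 4.5 kg.
Tool frame: the origin (TCP) lies midway between the tips of the shut fingers; the grasp point (between the pads) lies 19 mm behind it; z points along the fingers, y is the line along which they close (so a half turn about z gives the same grasp; the last joint's range is limited). The gripper opens to 88 mm and grips with 3 to 60 N. Pads are 18 mm wide; open, the fingers measure 123 mm over their backs; the gripper's body (75 mm by 187 mm) begins 45 mm behind the grasp point.
Start: joints at [-1.081, 0.689, -0.195, 1.565, 0.157, 0.902, -0.215], TCP at [0.275, 0.561, 0.239] pointing down, gripper open.
Joint ranges: [-3.01, 3.01], [-0.46, 2.08], [-1.47, 1.51], [0.13, 2.56], [-1, 4.14], [0.04, 2.09], [-2.66, 2.66]. Speed limits (rad/s): [2.57, 2.57, 3.14, 3.14, 3.14, 3.14, 3.14].

## Interface

Orientations are given as a unit quaternion [x, y, z, w].
In Python, from plant import get_state, viewer, workorder gives the robot as it stands. The module is installed in compiled form; this text tells all that it offers.
- The arm moves only by the tool step_arm, never from a script. Its argument "motion" is a list of rows, each an object of numbers: "wx", "wy", "wz": the turn, a rotation vector about the tool's x, y, z each as a share of 180 degrees, from -1 to 1; "dx", "dy", "dz": the shift along the tool's x, y, z each as a share of 8 cm, from -1 to 1; "claw": the finger opening in mm, from 0 to 88.1. A call has 1 to 8 rows; each row is the pose to reach, as a shift and turn from the pose commanded when the call began, along the tool's axes at that moment, turning the shorter way round; what a row does not reach only later rows make up. A row lasts 1/10 s, in which the tool goes at most 50 mm and 8.59 degrees, less where a joint would pass 70% of its speed; a pose out of reach is approached as far as the arm can. A call with a number of a shift or a turn outside -1 to 1 is refused whole. A call with a gripper value outside its range is refused whole. The fingers move at their own pace and stop on an object; "force" is the grip in N (left out, the last holds). Time passes only in rows, so rows that repeat a pose let the fingers close. It gives the time, the measured TCP pose, the force, the opening and the grip force at its end, in the units of the state.
- get_state(): the state, without advancing time (a new reading comes with each control period).
- viewer.snapshot(name): name is "scene" or "top"; returns (picture, depth): 400x640x3 uint8, red, green, blue; 400x640 float32, m along the optical axis (not along the pixel's ray), 0 where there is no reading.
- viewer.calibration(name): a dict with "vfov" (degrees; the focal length in pixels is half the picture's height over the tangent of half this angle, whatever the lens; pixels are square), "cx", "cy" (the principal point, pixels), "dist_coeffs" ([k1, k2, p1, p2, k3] as OpenCV has them; the pictures are not rectified), "extrinsics" (4x4, takes a point from camera to world coordinates). Camera axes: x right, y down, z forward; pixel columns grow to the right and rows downward; lengths in m; the calibration is good to about 2 mm. A picture is of the moment at which its call begins. calibration takes no time and is no camera call.
- workorder.finish_job(): hands the job in; it is judged then, once.
The state is a dict: "clock": time; "q": joint angles; "qd": joint speeds; "joint_torque": joint torques, N m; "tool_pos": TCP position; "eef_rot": TCP orientation; "contact_force": force on the tool from outside, world axes, zero at the start; "moment": the same for the moment, N m; "opening": opening from 0.0 (shut) to 1.0 (fully open); "finger_force": force on a finger pad.
Only numpy, scipy, OpenCV 4.12 (cv2) and the standard library are available. Lean on these libraries where they do the work, as an engineer would, in place of code of your own. Each camera call takes 0.05 s, during which the arm holds its last target. There are 200 camera calls.

## Working session

There is one attempt and no reset: what is moved stays moved. The work goes in short steps, Python scripts to look and compute and a tool call to move; the robot and the scene stay as the last step left them, time stands still between calls to the robot, and variables do not carry over. Pictures are saved under pics/ and viewed, at most 10 in all, crops included, and the job is handed in when it is done.

Besides the shell and the picture viewer there is one more tool, called as name([rows], argument=value, ...), one row to a line, values as JSON. step_arm: Moves the arm, as the interface text tells. Shift numbers are shares of 8 cm and turn numbers shares of 180 degrees, none past 1 either way. Its arguments: {"type":"object","properties":{"motion":{"type":"array","items":{"type":"object","properties":{"wx":{"type":"number","minimum":-1,"maximum":1},"wy":{"type":"number","minimum":-1,"maximum":1},"wz":{"type":"number","minimum":-1,"maximum":1},"dx":{"type":"number","minimum":-1,"maximum":1},"dy":{"type":"number","minimum":-1,"maximum":1},"dz":{"type":"number","minimum":-1,"maximum":1},"claw":{"type":"number"}}}},"force":{"type":"number"}},"required":["motion"]}

```bash
mkdir -p pics; cat > h.py <<'E'
import numpy as np,cv2
from plant import get_state,viewer,workorder
def cam(n):
    c=viewer.calibration(n);f=200/np.tan(np.radians(c['vfov'])/2)
    return np.array([[f,0,c['cx']],[0,f,c['cy']],[0,0,1]]),np.array(c['dist_coeffs'],float),np.array(c['extrinsics'])
def pts(n,uv,d):
    K,D,E=cam(n);uv=np.asarray(uv,float).reshape(-1,1,2)
    r=cv2.undistortPoints(uv,K,D).reshape(-1,2);p=np.c_[r,np.ones(len(r))]*np.asarray(d).reshape(-1,1)
    return p@E[:3,:3].T+E[:3,3]
def world(n,d):
    v,u=np.mgrid[:400,:640];return pts(n,np.c_[u.ravel(),v.ravel()],d.ravel()).reshape(400,640,3)
E
python3 - <<'E'
from h import *
for n in('scene','top'):
    im,d=viewer.snapshot(n);np.savez(n+'0.npz',im=im,d=d);cv2.imwrite(f'pics/{n}0.png',im[:,:,::-1])
    print(n,cam(n)[2].round(3).tolist())
    h=cv2.cvtColor(im,cv2.COLOR_RGB2HSV);W=world(n,d)
    m=cv2.inRange(h,(5,150,120),(20,255,255))
    k,l,s,c=cv2.connectedComponentsWithStats(m)
    for i in range(1,k):
        if s[i,4]>15: print(s[i],c[i].round(1),np.median(W[(l==i)&(d>0)],0).round(3))
print(get_state())
E
```

```text
scene [[0.885, -0.255, 0.389, 0.104], [-0.465, -0.475, 0.747, -0.742], [-0.006, -0.842, -0.539, 0.724], [0.0, 0.0, 0.0, 1.0]]
[ 103  114  103  166 6637] [145.1 195.7] [ 0.174  2.039 -0.903]
[166 168   9  14  57] [169.6 174.6] [ 0.387  2.354 -0.902]
[179 265  11  11  36] [184.9 270.1] [ 0.254  1.244 -0.903]
[ 44 271  12  37 207] [ 48.1 292.2] [-0.423  1.4   -0.903]
[220 339  10   9  29] [224.4 343.3] [ 0.301  0.663 -0.899]
[231 339   6  14  30] [233.5 345.5] [ 0.33   0.632 -0.899]
[ 221  361   73   39 1284] [255. 387.] [ 0.337  0.386 -0.902]
top [[-0.028, -0.988, 0.15, 0.431], [-1.0, 0.027, -0.01, 0.14], [0.006, -0.15, -0.989, 1.04], [0.0, 0.0, 0.0, 1.0]]
[294 231   6   6  23] [296.5 233.6] [0.476 0.187 0.147]
[    0   231   603   169 60457] [352.3 325.1] [ 0.097 -0.145 -0.899]
[115 288  32   5 102] [130.  289.9] [ 0.277  1.041 -0.899]
[ 77 336  32  17  65] [ 93.1 344.8] [ 0.048  1.186 -0.895]
[ 96 358   9  13  60] [100.3 364. ] [-0.06   1.171 -0.898]
{'clock': 0.1, 'q': array([-1.08120666,  0.68990604, -0.19451803,  1.56619761,  0.15733118,
        0.90250098, -0.21507143]), 'qd': array([-0.00269992, -0.00176607, -0.00151007, -0.00163911,  0.00095194,
        0.00038997, -0.00203951]), 'joint_torque': array([-4.69127655e-03, -5.28497779e+01, -1.27163865e+00, -1.53840923e+01,
       -5.24606032e-02,  1.92992862e-03,  6.35222955e-05]), 'tool_pos': array([0.27491308, 0.56068287, 0.23799779]), 'eef_rot': array([ 2.25870022e-01,  9.74157112e-01, -8.01201287e-04, -1.13244096e-04]), 'contact_force': array([-0.01585185,  0.51941811, -0.38148556]), 'moment': array([-0.03409796,  0.00403801, -0.00321478]), 'finger_force': 0.0, 'opening': 0.996794142292745}
```

View pics/scene0.png

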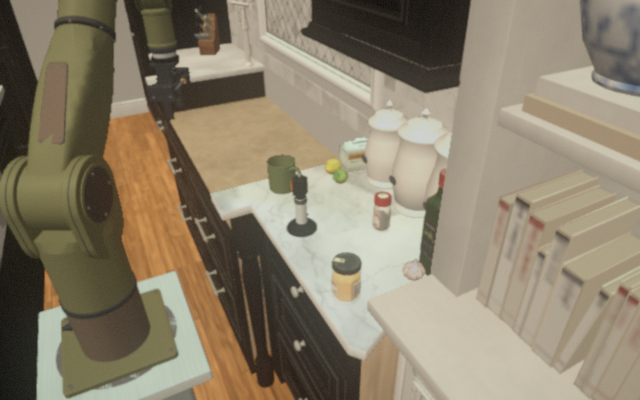

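View pics/top0.png

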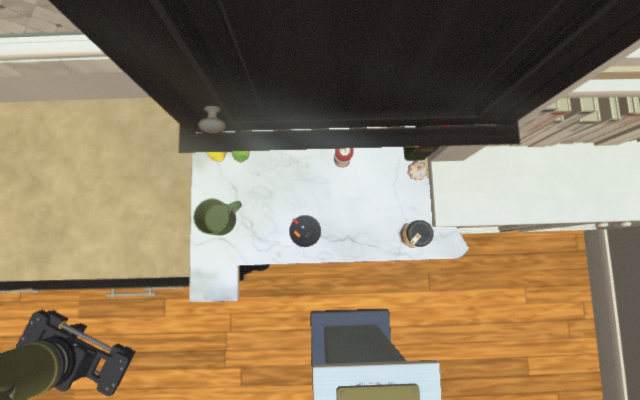

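The scene view shows the monopod at (300,205), with the mug at (282,173), the spice jar at (382,211) and the glass jar at (346,277). In the top view the monopod is at (305,231), with the orange button near (296,234).

```bash
python3 - <<'E'
from h import *
for n,(u0,u1,v0,v1) in dict(scene=(260,340,160,240),top=(280,330,205,255)).items():
    z=np.load(n+'0.npz');im,d=z['im'],z['d'];W=world(n,d)
    c=cv2.resize(im[v0:v1,u0:u1],(480,480),interpolation=cv2.INTER_CUBIC)
    cv2.imwrite(f'pics/{n}c.png',c[:,:,::-1])
    g=im.max(2);S=np.zeros((400,640),bool);S[v0:v1,u0:u1]=1
    foot=S&(g<70)&(abs(W[...,2]-.006)<.02)
    uv=np.argwhere(foot)[:,::-1].astype(np.float32);(cx,cy),(a,b),t=cv2.fitEllipse(cv2.convexHull(uv))
    print(n,'foot range',W[foot].min(0),W[foot].max(0))
    hd=S&(W[...,2]>.115)&(W[...,2]<.18);P=W[hd];print('head',len(P),P.min(0).round(3),P.max(0).round(3),np.median(P,0).round(3))
    tp=S&(W[...,2]>.152)&(W[...,2]<.185);print('top',tp.sum(),W[tp].mean(0).round(3), W[tp].max(0).round(3))
    if n=='top':
        h=cv2.cvtColor(im,cv2.COLOR_RGB2HSV)
        for v in range(214,242): print(' '.join('%3d/%3d'%(h[v,u,0],W[v,u,2]*1000) if h[v,u,1]>120 and h[v,u,2]>90 else '  .%3d'%(W[v,u,2]*1000) for u in range(290,318,2))) if v%2 else 0
cv2.imwrite('pics/both.png',np.hstack([cv2.imread('pics/scenec.png'),cv2.imread('pics/topc.png')])[:, :][:, ::1][::1] if 0 else cv2.resize(np.hstack([cv2.imread('pics/scenec.png'),cv2.imread('pics/topc.png')]),(800,400)))
E
```

```text
Traceback (most recent call last):
cv2.error: OpenCV(4.12.0) /io/opencv/modules/imgproc/src/shapedescr.cpp:356: error: (-215:Assertion failed) n >= 0 && (depth == CV_32F || depth == CV_32S) in function 'fitEllipseNoDirect'
```

```bash
python3 - <<'E'
from h import *
cs=[]
for n,(u0,u1,v0,v1) in dict(scene=(260,340,160,240),top=(280,330,205,255)).items():
    z=np.load(n+'0.npz');im,d=z['im'],z['d'];W=world(n,d)
    cs.append(cv2.resize(im[v0:v1,u0:u1],(400,400),interpolation=cv2.INTER_CUBIC)[:,:,::-1])
    S=np.zeros((400,640),bool);S[v0:v1,u0:u1]=1
    foot=S&(im.max(2)<80)&(abs(W[...,2]-.006)<.02)
    if foot.any():print(n,'foot',foot.sum(),W[foot].min(0).round(3),W[foot].max(0).round(3))
    for lo,hi in((.03,.09),(.11,.152),(.152,.162),(.162,.185)):
        P=W[S&(W[...,2]>lo)&(W[...,2]<hi)&(im.max(2)<(999 if n=='top' else 999))]
        if len(P):print(lo,len(P),P.min(0).round(3),P.max(0).round(3),P.mean(0).round(3))
    h=cv2.cvtColor(im,cv2.COLOR_RGB2HSV)
    for v,u in np.argwhere(S&(h[...,1]>150)&(h[...,2]>100)):
        if n=='top':print(u,v,h[v,u],W[v,u].round(3))
cv2.imwrite('pics/both.png',np.hstack(cs))
E
```

```text
scene foot 134 [0.45  0.127 0.005] [0.52  0.18  0.024]
0.03 1005 [0.474 0.15  0.03 ] [0.729 0.436 0.09 ] [0.542 0.327 0.059]
0.11 225 [0.469 0.145 0.11 ] [0.51  0.182 0.152] [0.484 0.158 0.132]
0.152 95 [0.469 0.146 0.152] [0.51  0.182 0.162] [0.487 0.162 0.158]
0.162 9 [0.483 0.157 0.162] [0.496 0.175 0.168] [0.488 0.166 0.165]
top foot 307 [0.451 0.134 0.006] [0.509 0.209 0.026]
0.03 3 [0.475 0.165 0.03 ] [0.512 0.195 0.037] [0.5   0.183 0.033]
0.11 36 [0.469 0.151 0.114] [0.49  0.191 0.15 ] [0.476 0.173 0.139]
0.152 151 [0.468 0.153 0.154] [0.508 0.191 0.162] [0.488 0.172 0.159]
0.162 47 [0.479 0.161 0.162] [0.501 0.181 0.17 ] [0.489 0.172 0.164]
294 220 [  0 156 204] [0.515 0.198 0.026]
295 220 [  0 153 193] [0.515 0.195 0.026]
294 221 [179 152 186] [0.513 0.198 0.027]
295 221 [  0 159 209] [0.512 0.195 0.03 ]
296 221 [  1 166 215] [0.512 0.192 0.028]
297 221 [  1 156 196] [0.512 0.19  0.03 ]
295 222 [  0 161 196] [0.51  0.195 0.028]
296 222 [  0 171 232] [0.51  0.192 0.029]
297 222 [  1 168 229] [0.51  0.19  0.029]
296 223 [  0 168 217] [0.507 0.193 0.026]
294 231 [ 10 156 160] 
[... 201 characters left out ...]
153 167] [0.477 0.184 0.156]
294 233 [ 10 158 153] [0.483 0.199 0.013]
295 233 [ 13 197 230] [0.476 0.189 0.146]
296 233 [ 15 198 240] [0.476 0.187 0.147]
297 233 [ 14 189 233] [0.476 0.184 0.149]
298 233 [ 12 151 166] [0.475 0.182 0.154]
295 234 [ 11 164 157] [0.48  0.196 0.015]
296 234 [ 14 197 232] [0.473 0.187 0.149]
297 234 [ 15 200 240] [0.473 0.185 0.148]
298 234 [ 14 193 233] [0.473 0.182 0.15 ]
296 235 [ 11 167 157] [0.477 0.194 0.016]
297 235 [ 14 200 231] [0.471 0.185 0.149]
298 235 [ 15 200 238] [0.471 0.182 0.147]
299 235 [ 13 192 229] [0.471 0.18  0.147]
297 236 [ 11 164 157] [0.474 0.191 0.018]
298 236 [ 12 204 219] [0.469 0.183 0.147]
299 236 [ 10 176 180] [0.469 0.181 0.132]
```

View pics/both.png

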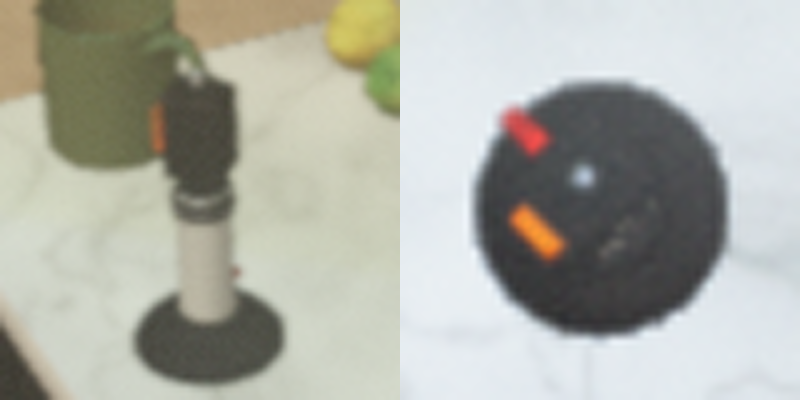

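The left half (scene) shows the head with the orange button on its left face. The right half (top) shows the foot circle centred near crop (600,207), the button at (537,231), the screw tip at (583,176), and a red foot lever.

```bash
cat >> h.py <<'E'
def ray(n,uv,z):
    o=cam(n)[2][:3,3];p=pts(n,[uv],[1.])[0];return o+(p-o)*(z-o[2])/(p[2]-o[2])
from scipy.spatial.transform import Rotation as R
def target(grip,phi,tilt=.3,back=0.):   # phi: azimuth of mast +x ; tool y along it
    y=np.array([np.cos(phi),np.sin(phi),0]);h=np.array([-y[1],y[0],0])
    z=np.array([0,0,-1])*np.cos(tilt)+h*np.sin(tilt);x=np.cross(y,z)
    return np.asarray(grip)+z*(.019-back),R.from_matrix(np.c_[x,y,z])
def delta(p,r,s=None):
    s=s or get_state();r0=R.from_quat(s['eef_rot'])
    print('clock',s['clock'],'shift/8cm',(r0.inv().apply(p-s['tool_pos'])/.08).round(3),'turn/180',((r0.inv()*r).as_rotvec()/np.pi).round(3))
E
python3 - <<'E'
from h import *
print('foot',ray('top',(305,230.9),.004),'screw',ray('top',(302.9,227),.170))
z=np.load('top0.npz');im=z['im'];h=cv2.cvtColor(im,cv2.COLOR_RGB2HSV)
m=cv2.inRange(h,(6,140,130),(20,255,255));m[:,:285]=0;m[:,310:]=0;m[:225]=0;m[242:]=0
r=cv2.minAreaRect(np.argwhere(m)[:,::-1].astype(np.float32));print(r)
q=np.array([ray('top',c,.147) for c in cv2.boxPoints(r)]);print(q.round(4),q.mean(0))
z=np.load('scene0.npz');im=z['im'];h=cv2.cvtColor(im,cv2.COLOR_RGB2HSV)
m=cv2.inRange(h,(0,120,60),(20,255,255));ys=np.argwhere(m[160:200,280:300]);print(ys.mean(0)+[160,280])
z=np.load('scene0.npz');g=z['im'].max(2)<70
for v in range(176,196,4): print(v,np.flatnonzero(g[v,285:320])[[0,-1]]+285)
for n,uv in(('mug',(215,217)),):print(n,ray('top',uv,.096))
g=np.array([.489,.171,.134]);delta(*target(g+[0,0,.13],np.radians(-50)))
E
```

```text
foot [0.48773255 0.17067955 0.004     ] screw [0.48726742 0.17025411 0.17      ]
((296.5000305175781, 233.50003051757812), (7.071067810058594, 2.8284268379211426), 45.0)
[[0.4781 0.1936 0.147 ]
 [0.4825 0.189  0.147 ]
 [0.471  0.178  0.147 ]
 [0.4666 0.1825 0.147 ]] [0.47456785 0.18575554 0.147     ]
[185.61904762 290.95238095]Traceback (most recent call last):
  File "<stdin>", line 10, in <module>
IndexError: index 0 is out of bounds for axis 0 with size 0
```

Foot and screw agree on the axis at (0.4875, 0.1705). The button direction puts mast +x at about -50°, and its 20 mm offset from the axis fits the given sizes.

```bash
python3 - <<'E'
from h import *
g=np.array([.4875,.1705,.134]);delta(*target(g,np.radians(-50),back=.11))
E
```

```text
clock 0.1 shift/8cm [-4.396 -3.517  0.22 ] turn/180 [-0.095  0.062  0.627]
```

step_arm([
  {"dx": -0.5, "dy": -0.4, "wz": 0.04},
  {"dx": -1, "dy": -0.8, "wz": 0.09},
  {"dx": -1, "dy": -0.8, "wz": 0.13},
  {"dx": -1, "dy": -0.8, "wz": 0.17},
  {"dx": -1, "dy": -0.8, "wz": 0.21},
  {"dx": -1, "dy": -0.8, "wz": 0.25},
])

```text
$.motion[0]: bad value
```

```bash
python3 - <<'E'
from h import *
g=np.array([.4875,.1705,.134]);delta(*target(g,np.radians(-50),back=.11));print(get_state()['q'].round(2))
E
```

```text
clock 0.1 shift/8cm [-4.396 -3.517  0.22 ] turn/180 [-0.095  0.062  0.627]
[-1.08  0.69 -0.19  1.57  0.16  0.9  -0.22]
```

step_arm([
  {"dx": -0.5, "dy": -0.4, "dz": 0, "wx": 0, "wy": 0, "wz": 0.04, "claw": 88},
  {"dx": -1, "dy": -0.8, "dz": 0, "wx": 0, "wy": 0, "wz": 0.09, "claw": 88},
  {"dx": -1, "dy": -0.8, "dz": 0, "wx": 0, "wy": 0, "wz": 0.13, "claw": 88},
  {"dx": -1, "dy": -0.8, "dz": 0, "wx": 0, "wy": 0, "wz": 0.17, "claw": 88},
  {"dx": -1, "dy": -0.8, "dz": 0, "wx": 0, "wy": 0, "wz": 0.21, "claw": 88},
  {"dx": -1, "dy": -0.8, "dz": 0, "wx": 0, "wy": 0, "wz": 0.25, "claw": 88},
], force=20)

```text
clock: 0.7
tool_pos: [0.3186, 0.4682, 0.2384]
eef_rot: [0.584, 0.812, -0.0, -0.0]
contact_force: [-0.6, 0.4, -0.2]
opening: 0.996
finger_force: 0.0
```

```bash
python3 - <<'E'
from h import *
g=np.array([.4875,.1705,.134]);delta(*target(g,np.radians(-50),back=.11));print(get_state()['q'].round(2))
E
```

```text
clock 0.7 shift/8cm [-4.322  0.503  0.22 ] turn/180 [-0.057  0.084  0.378]
[-1.07  0.61  0.02  1.75 -0.02  0.78 -0.71]
```

step_arm([
  {"dx": -0.5, "dy": 0.05, "dz": 0, "wx": 0, "wy": 0, "wz": 0.04, "claw": 88},
  {"dx": -1, "dy": 0.12, "dz": 0, "wx": 0, "wy": 0, "wz": 0.08, "claw": 88},
  {"dx": -1, "dy": 0.12, "dz": 0, "wx": 0, "wy": 0, "wz": 0.12, "claw": 88},
])

```text
clock: 1.0
tool_pos: [0.3569, 0.3894, 0.2386]
eef_rot: [0.728, 0.685, -0.001, 0.002]
contact_force: [0.4, -0.2, -0.7]
opening: 0.996
finger_force: 0.0
```

step_arm([
  {"dx": -0.5, "dy": 0.25, "dz": 0, "wx": 0, "wy": 0, "wz": 0.04, "claw": 88},
  {"dx": -1, "dy": 0.5, "dz": 0, "wx": 0, "wy": 0, "wz": 0.08, "claw": 88},
  {"dx": -1, "dy": 0.5, "dz": 0, "wx": 0, "wy": 0, "wz": 0.12, "claw": 88},
])

```text
clock: 1.3
tool_pos: [0.3926, 0.3069, 0.2388]
eef_rot: [0.844, 0.536, -0.001, 0.002]
contact_force: [0.7, -0.2, 0.1]
opening: 0.997
finger_force: 0.0
```

```bash
python3 - <<'E'
from h import *
g=np.array([.4875,.1705,.134]);delta(*target(g,np.radians(-50),back=.11));print(get_state()['q'].round(2))
E
```

```text
clock 1.3 shift/8cm [-1.342  1.658  0.233] turn/180 [-0.02   0.095  0.137]
[-0.91  0.54  0.23  1.95 -0.18  0.68 -1.  ]
```

step_arm([
  {"dx": -0.4, "dy": 0.5, "dz": 0, "wx": 0, "wy": 0.03, "wz": 0.03, "claw": 88},
  {"dx": -0.8, "dy": 1, "dz": 0, "wx": -0.01, "wy": 0.06, "wz": 0.06, "claw": 88},
  {"dx": -0.8, "dy": 1, "dz": 0, "wx": -0.02, "wy": 0.095, "wz": 0.1, "claw": 88},
  {"dx": -0.8, "dy": 1, "dz": 0, "wx": -0.02, "wy": 0.095, "wz": 0.137, "claw": 88},
  {"dx": -0.8, "dy": 1, "dz": 0, "wx": -0.02, "wy": 0.095, "wz": 0.137, "claw": 88},
])

```text
clock: 1.8
tool_pos: [0.4355, 0.2218, 0.2384]
eef_rot: [0.927, 0.344, 0.14, -0.054]
contact_force: [1.2, 0.5, -0.1]
opening: 0.997
finger_force: 0.0
```

```bash
python3 - <<'E'
from h import *
g=np.array([.4875,.1705,.134]);delta(*target(g,np.radians(-50),back=.11));print(get_state()['q'].round(2))
E
```

```text
clock 1.8 shift/8cm [-0.314  0.906  0.128] turn/180 [-0.002 -0.     0.004]
[-0.58  0.44  0.07  2.24 -0.5   0.19 -0.9 ]
```

step_arm([
  {"dx": -0.16, "dy": 0.45, "dz": 0.06, "wx": 0, "wy": 0, "wz": 0.004, "claw": 88},
  {"dx": -0.31, "dy": 0.91, "dz": 0.13, "wx": 0, "wy": 0, "wz": 0.004, "claw": 88},
  {"dx": -0.31, "dy": 0.91, "dz": 0.13, "wx": 0, "wy": 0, "wz": 0.004, "claw": 88},
  {"dx": -0.31, "dy": 0.91, "dz": 0.13, "wx": 0, "wy": 0, "wz": 0.004, "claw": 88},
])

```text
clock: 2.2
tool_pos: [0.4692, 0.154, 0.221]
eef_rot: [0.929, 0.339, 0.14, -0.055]
contact_force: [-0.4, 0.5, -0.3]
opening: 0.998
finger_force: 0.0
```

```bash
python3 - <<'E'
from h import *
g=np.array([.4875,.1705,.134]);delta(*target(g,np.radians(-50),back=.11));delta(*target(g,np.radians(-50)));print(get_state()['q'].round(2))
c=[]
for n in('scene','top'):
    im,d=viewer.snapshot(n);cv2.imwrite(f'pics/{n}1.png',im[:,:,::-1]);
    u,v=(300,190) if n=='scene' else (303,228)
    c.append(cv2.resize(im[v-80:v+80,u-80:u+80,::-1],(400,400),interpolation=cv2.INTER_CUBIC))
cv2.imwrite('pics/c1.png',np.hstack(c))
E
```

```text
clock 2.2 shift/8cm [-0.027 -0.011 -0.008] turn/180 [-0.002 -0.001  0.   ]
clock 2.2 shift/8cm [-3.000e-02 -1.000e-03  1.367e+00] turn/180 [-0.002 -0.001  0.   ]
[-0.29  0.48 -0.07  2.23 -0.49  0.17 -0.75]
```

View pics/c1.png

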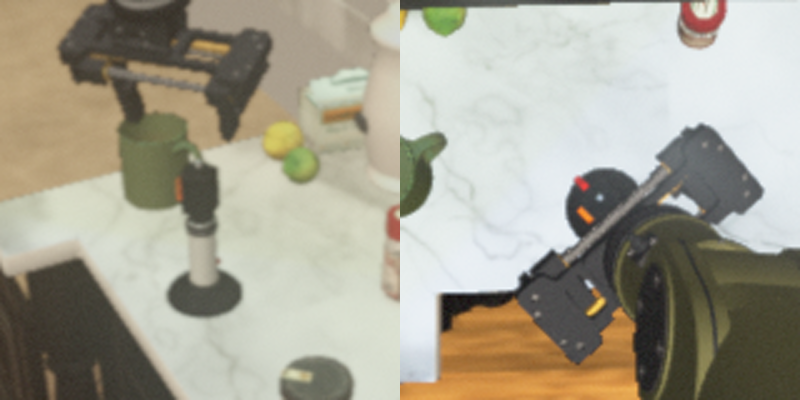

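The gripper sits above and behind the head. Its closing line runs from the button side at lower left to upper right in the top view, as wanted, so I'll descend.

step_arm([
  {"dx": -0.03, "dy": 0, "dz": 0.3, "wx": 0, "wy": 0, "wz": 0, "claw": 88},
  {"dx": -0.03, "dy": 0, "dz": 0.6, "wx": 0, "wy": 0, "wz": 0, "claw": 88},
  {"dx": -0.03, "dy": 0, "dz": 0.9, "wx": 0, "wy": 0, "wz": 0, "claw": 88},
  {"dx": -0.03, "dy": 0, "dz": 0.9, "wx": 0, "wy": 0, "wz": 0, "claw": 88},
])

```text
clock: 2.7
tool_pos: [0.4874, 0.1704, 0.1581]
eef_rot: [0.927, 0.345, 0.134, -0.056]
contact_force: [1.7, 0.9, 0.1]
opening: 1.003
finger_force: 0.0
```

```bash
python3 - <<'E'
from h import *
g=np.array([.4875,.1705,.134]);delta(*target(g,np.radians(-50)));s=get_state();print(s['q'].round(2),s['contact_force'])
E
```

```text
clock 2.7 shift/8cm [-0.083  0.006  0.527] turn/180 [-0.005  0.003  0.004]
[-0.28  0.63 -0.12  2.22 -1.    0.04 -0.23] [1.68617659 0.85869631 0.09631065]
```

Joints 5 and 6 are at their limits with the 0.3 lean this low. I'll grasp with a smaller lean and add lean during the lift.

```bash
python3 - <<'E'
from h import *
g=np.array([.4875,.1705,.134])
for b in(.045,0):delta(*target(g,np.radians(-50),.1,back=b))
E
```

```text
clock 2.7 shift/8cm [-0.023 -0.001 -0.03 ] turn/180 [-0.004 -0.061  0.004]
clock 2.7 shift/8cm [-0.13   0.006  0.523] turn/180 [-0.004 -0.061  0.004]
```

step_arm([
  {"dx": -0.02, "dy": 0, "dz": -0.03, "wx": 0, "wy": -0.03, "wz": 0, "claw": 88},
  {"dx": -0.02, "dy": 0, "dz": -0.03, "wx": 0, "wy": -0.061, "wz": 0.004, "claw": 88},
  {"dx": -0.02, "dy": 0, "dz": -0.03, "wx": -0.004, "wy": -0.061, "wz": 0.004, "claw": 88},
  {"dx": -0.02, "dy": 0, "dz": -0.03, "wx": -0.004, "wy": -0.061, "wz": 0.004, "claw": 88},
])

```text
clock: 3.1
tool_pos: [0.4869, 0.1712, 0.1612]
eef_rot: [0.938, 0.342, 0.048, -0.017]
contact_force: [0.9, -0.4, -1.0]
opening: 0.996
finger_force: 0.0
```

```bash
python3 - <<'E'
from h import *
g=np.array([.4875,.1705,.134])
for b in(.045,0):delta(*target(g,np.radians(-50),.1,back=b))
s=get_state();print(s['q'].round(2),s['contact_force'])
E
```

```text
clock 3.1 shift/8cm [-0.034  0.011  0.013] turn/180 [ 0. -0.  0.]
clock 3.1 shift/8cm [-0.034  0.011  0.575] turn/180 [ 0. -0.  0.]
[-0.69  0.7   0.47  2.08 -0.82  0.46 -0.46] [ 0.87904723 -0.37200693 -0.95856289]
```

step_arm([
  {"dx": -0.03, "dy": 0.01, "dz": 0.2, "wx": 0, "wy": 0, "wz": 0, "claw": 88},
  {"dx": -0.03, "dy": 0.01, "dz": 0.4, "wx": 0, "wy": 0, "wz": 0, "claw": 88},
  {"dx": -0.03, "dy": 0.01, "dz": 0.57, "wx": 0, "wy": 0, "wz": 0, "claw": 88},
  {"dx": -0.03, "dy": 0.01, "dz": 0.57, "wx": 0, "wy": 0, "wz": 0, "claw": 88},
])

```text
clock: 3.5
tool_pos: [0.4866, 0.1679, 0.1139]
eef_rot: [0.94, 0.338, 0.045, -0.019]
contact_force: [-0.1, -0.4, -0.4]
opening: 0.999
finger_force: 0.0
```

```bash
python3 - <<'E'
from h import *
g=np.array([.4875,.1705,.134])
delta(*target(g,np.radians(-50),.1))
s=get_state();print(s['q'].round(2),s['contact_force'])
E
```

```text
clock 3.5 shift/8cm [ 0.054 -0.018 -0.01 ] turn/180 [-0.001  0.001 -0.003]
[-0.6   0.76  0.32  2.1  -0.91  0.33 -0.38] [-0.14013743 -0.37662778 -0.43871509]
```

step_arm([
  {"dx": 0.05, "dy": -0.02, "dz": -0.01, "wx": 0, "wy": 0, "wz": 0, "claw": 60},
  {"dx": 0.05, "dy": -0.02, "dz": -0.01, "wx": 0, "wy": 0, "wz": 0, "claw": 60},
  {"dx": 0.05, "dy": -0.02, "dz": -0.01, "wx": 0, "wy": 0, "wz": 0, "claw": 20},
  {"dx": 0.05, "dy": -0.02, "dz": -0.01, "wx": 0, "wy": 0, "wz": 0, "claw": 20},
  {"dx": 0.05, "dy": -0.02, "dz": -0.01, "wx": 0, "wy": 0, "wz": 0, "claw": 20},
  {"dx": 0.05, "dy": -0.02, "dz": -0.01, "wx": 0, "wy": 0, "wz": 0, "claw": 20},
  {"dx": 0.05, "dy": -0.02, "dz": -0.01, "wx": 0, "wy": 0, "wz": 0, "claw": 20},
  {"dx": 0.05, "dy": -0.02, "dz": -0.01, "wx": 0, "wy": 0, "wz": 0, "claw": 20},
], force=35)

```text
clock: 4.3
tool_pos: [0.4906, 0.1708, 0.1164]
eef_rot: [0.94, 0.337, 0.047, -0.018]
contact_force: [1.2, 0.5, 1.0]
opening: 0.394
finger_force: 34.7
```

```bash
python3 - <<'E'
from h import *
g=np.array([.4875,.1705,.134])
delta(*target(g,np.radians(-50),.1))
s=get_state();print(s['q'].round(2),s['contact_force'],s['opening']*88.1,s['finger_force'])
E
```

```text
clock 4.3 shift/8cm [-0.01  -0.022  0.015] turn/180 [-0.     0.    -0.003]
[-0.61  0.76  0.34  2.09 -0.91  0.34 -0.39] [1.15943323 0.51071354 1.00644357] 34.74007037862741 34.7198855674975
```

The opening is 34.7 mm, so the button is in. Next is the pull up.

```bash
python3 - <<'E'
from h import *
g=np.array([.4875,.1705,.134])
for dz,t in((.02,.1),(.035,.12),(.07,.15)):delta(*target(g+[0,0,dz],np.radians(-50),t))
E
```

```text
clock 4.3 shift/8cm [ 0.015 -0.023 -0.234] turn/180 [-0.     0.    -0.003]
clock 4.3 shift/8cm [ 0.038 -0.023 -0.42 ] turn/180 [-0.     0.006 -0.003]
clock 4.3 shift/8cm [ 0.089 -0.024 -0.856] turn/180 [-0.     0.016 -0.003]
```

step_arm([
  {"dx": 0.01, "dy": -0.01, "dz": -0.12, "wx": 0, "wy": 0, "wz": 0, "claw": 20},
  {"dx": 0.015, "dy": -0.01, "dz": -0.23, "wx": 0, "wy": 0, "wz": 0, "claw": 20},
  {"dx": 0.03, "dy": -0.01, "dz": -0.35, "wx": 0, "wy": 0.004, "wz": 0, "claw": 20},
  {"dx": 0.04, "dy": -0.01, "dz": -0.46, "wx": 0, "wy": 0.007, "wz": 0, "claw": 20},
  {"dx": 0.055, "dy": -0.01, "dz": -0.57, "wx": 0, "wy": 0.01, "wz": 0, "claw": 20},
  {"dx": 0.065, "dy": -0.01, "dz": -0.67, "wx": 0, "wy": 0.012, "wz": 0, "claw": 20},
  {"dx": 0.08, "dy": -0.01, "dz": -0.77, "wx": 0, "wy": 0.014, "wz": 0, "claw": 20},
  {"dx": 0.09, "dy": -0.01, "dz": -0.86, "wx": 0, "wy": 0.016, "wz": 0, "claw": 20},
])

```text
clock: 5.1
tool_pos: [0.4904, 0.1709, 0.1862]
eef_rot: [0.939, 0.337, 0.071, -0.026]
contact_force: [7.5, 0.3, -9.1]
opening: 0.392
finger_force: 35.1
```

```bash
python3 - <<'E'
from h import *
g=np.array([.4875,.1705,.134])
s=get_state();print(s['q'].round(2),s['contact_force'],s['moment'],s['opening']*88.1,s['finger_force'])
for dz,t in((.07,.15),(.1,.2),(.132,.25)):delta(*target(g+[0,0,dz],np.radians(-50),t))
E
```

```text
[-0.68  0.64  0.46  2.09 -0.82  0.45 -0.45] [ 7.52912548  0.29391572 -9.06238087] [-0.69047501 -0.48089156  0.32056506] 34.509578426136066 35.070864873691534
clock 5.1 shift/8cm [ 0.002 -0.02   0.012] turn/180 [ 0.    -0.    -0.003]
clock 5.1 shift/8cm [ 0.07  -0.02  -0.359] turn/180 [ 0.     0.016 -0.003]
clock 5.1 shift/8cm [ 0.142 -0.02  -0.755] turn/180 [ 0.     0.032 -0.003]
```

step_arm([
  {"dx": 0.015, "dy": -0.01, "dz": -0.1, "wx": 0, "wy": 0.005, "wz": 0, "claw": 20},
  {"dx": 0.035, "dy": -0.01, "dz": -0.2, "wx": 0, "wy": 0.009, "wz": 0, "claw": 20},
  {"dx": 0.055, "dy": -0.01, "dz": -0.3, "wx": 0, "wy": 0.013, "wz": 0, "claw": 20},
  {"dx": 0.075, "dy": -0.01, "dz": -0.4, "wx": 0, "wy": 0.018, "wz": 0, "claw": 20},
  {"dx": 0.09, "dy": -0.01, "dz": -0.5, "wx": 0, "wy": 0.022, "wz": 0, "claw": 20},
  {"dx": 0.11, "dy": -0.01, "dz": -0.58, "wx": 0, "wy": 0.025, "wz": 0, "claw": 20},
  {"dx": 0.12, "dy": -0.01, "dz": -0.65, "wx": 0, "wy": 0.028, "wz": 0, "claw": 20},
  {"dx": 0.13, "dy": -0.01, "dz": -0.7, "wx": 0, "wy": 0.03, "wz": 0, "claw": 20},
])

```text
clock: 5.9
tool_pos: [0.4915, 0.1723, 0.2427]
eef_rot: [0.934, 0.335, 0.115, -0.041]
contact_force: [7.8, -0.7, -10.2]
opening: 0.393
finger_force: 35.0
```

```bash
python3 - <<'E'
from h import *
g=np.array([.4875,.1705,.134])
s=get_state();print(s['q'].round(2),s['contact_force'],s['moment'],s['opening']*88.1,s['finger_force'])
for dz,t in((.13,.25),(.133,.25)):delta(*target(g+[0,0,dz],np.radians(-50),t),s)
c=[]
for n in('scene','top'):
    im,d=viewer.snapshot(n)
    u,v=(300,165) if n=='scene' else (303,228)
    c.append(cv2.resize(im[v-80:v+80,u-80:u+80,::-1],(400,400),interpolation=cv2.INTER_CUBIC))
cv2.imwrite('pics/c2.png',np.hstack(c))
E
```

```text
[-0.7   0.52  0.49  2.11 -0.81  0.46 -0.46] [  7.83524784  -0.71636608 -10.17982166] [-0.89479487 -0.37849807  0.19269152] 34.60499176709648 35.01834190136034
clock 5.9 shift/8cm [ 0.014 -0.015 -0.033] turn/180 [ 0.001  0.002 -0.003]
clock 5.9 shift/8cm [ 0.023 -0.015 -0.069] turn/180 [ 0.001  0.002 -0.003]
```

View pics/c2.png

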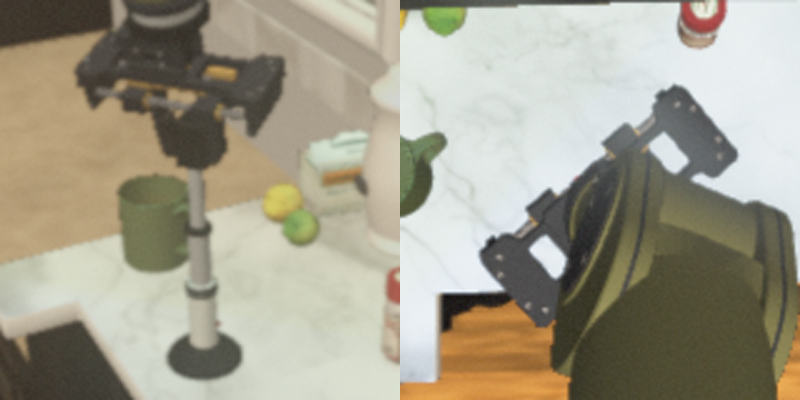

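Both sections are drawn out and the head is held in the fingers. I'll pull the last few millimetres up to the stop.

step_arm([
  {"dx": 0.01, "dy": 0, "dz": -0.04, "wx": 0, "wy": 0, "wz": 0, "claw": 20},
  {"dx": 0.02, "dy": 0, "dz": -0.06, "wx": 0, "wy": 0, "wz": 0, "claw": 20},
  {"dx": 0.02, "dy": 0, "dz": -0.08, "wx": 0, "wy": 0, "wz": 0, "claw": 20},
  {"dx": 0.02, "dy": 0, "dz": -0.08, "wx": 0, "wy": 0, "wz": 0, "claw": 20},
  {"dx": 0.02, "dy": 0, "dz": -0.08, "wx": 0, "wy": 0, "wz": 0, "claw": 20},
])

```text
clock: 6.5
tool_pos: [0.4913, 0.1722, 0.2479]
eef_rot: [0.935, 0.335, 0.114, -0.04]
contact_force: [11.2, 0.9, -20.4]
opening: 0.394
finger_force: 35.1
```

```bash
python3 - <<'E'
from h import *
s=get_state();print(s['contact_force'],s['opening']*88.1,s['finger_force'],s['tool_pos']-R.from_quat(s['eef_rot']).apply([0,0,.019]))
E
```

```text
[ 11.18000428   0.88443744 -20.35914674] 34.68864887232898 35.07750639688196 [0.48776025 0.16936625 0.26632982]
```

The pull doubled to 20 N, which means the second stop, and the grasp point has risen 131 mm. I'll hold briefly and check for creep.

step_arm([
  {"dx": 0, "dy": 0, "dz": 0, "wx": 0, "wy": 0, "wz": 0, "claw": 20},
  {"dx": 0, "dy": 0, "dz": 0, "wx": 0, "wy": 0, "wz": 0, "claw": 20},
  {"dx": 0, "dy": 0, "dz": 0, "wx": 0, "wy": 0, "wz": 0, "claw": 20},
  {"dx": 0, "dy": 0, "dz": 0, "wx": 0, "wy": 0, "wz": 0, "claw": 20},
  {"dx": 0, "dy": 0, "dz": 0, "wx": 0, "wy": 0, "wz": 0, "claw": 20},
])

```text
clock: 7.0
tool_pos: [0.4913, 0.1723, 0.2479]
eef_rot: [0.935, 0.335, 0.114, -0.04]
contact_force: [11.4, 0.3, -19.4]
opening: 0.393
finger_force: 35.1
```

```bash
python3 -c "
from plant import workorder
print(workorder.finish_job())"
```

```text
the job is handed in; nothing more can be done
None
```

I handed the job in at about 7 s with the monopod drawn out to its second stop, the head still gripped at 35 N and the button in. The grasp point had risen about 131 mm, and I saw no contact with the mug or jars; the hand-in call gave no verdict.

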